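# Tap the target block onto the line of the impact tester

## Robot

A 6-joint arm with a two-finger parallel gripper is mounted at the origin on the work surface. World frame = base frame: x ahead of the robot, y to its left, z up, the work surface at z = 0. Lengths are in m, angles in rad, forces in N, time in s.
With the tool pointing down it reaches from about 0.275 to 0.725 m from the base axis. Payload 5.6 kg.
Tool frame: the origin (TCP) lies on the mounting face of the last link; the fingertips stand 173 mm ahead of it and the grasp point (between the pads) lies 155 mm ahead of it (tcp_to_grasp is the distance from the TCP to the grasp point, in m); z points along the fingers, y is the line along which they close (so a half turn about z gives the same grasp; the last joint's range is limited). The gripper opens to 85 mm and grips with 20 to 120 N. Pads are 22 mm wide; open, the fingers measure 114 mm over their backs; the gripper's body (76 mm by 85 mm) begins 54 mm behind the grasp point. The pads swing forward as they close: fully open they stand 13 mm farther back than shut.
Start: joints at [-0.914, 0.255, 0.108, 0, -1.424, -0.285], TCP at [0.2, -0.512, 0.405] pointing down, gripper open.
Joint ranges: [-2.95, 2.95], [-1.21, 1.97], [-1.09, 1.5], [-2.87, 1.71], [-2.94, -0.07], [-3.05, 3.05]. Speed limits (rad/s): [2.57, 2.57, 3.14, 3.14, 3.14, 3.14].

## Interface

Orientations are given as a rotation vector (axis times angle).
In Python, from bench import * gives the robot as it stands.
- The arm moves only by the shell command python3 -m pendant 'ROWS' [FORCE]. ROWS is a JSON object of lists of equal length, an entry for each row: "delta_rot": the turn, a rotation vector about the tool's x, y, z in degrees, a list of three; "xyz": the shift along the tool's x, y, z in cm, a list of three; "hand": the opening, from -1 (shut) to 1 (fully open). In form: {"delta_rot": [[rx, ry, rz], ...], "xyz": [[tx, ty, tz], ...], "hand": [hand, ...]}. A call has 1 to 12 rows; each row shifts and turns the commanded pose from where the row before left it, along the tool's axes as they then stand; what a row does not reach is not made up. A row lasts 1/8 s, in which the tool goes at most 62.5 mm and 10.7 degrees, less where a joint would pass 70% of its speed; a pose out of reach is approached as far as the arm can. A call is refused whole if a number of a shift passes 6.25 or a number of a turn 10.7, either way. A call with a gripper value outside its range is refused whole. The fingers move at their own pace and stop on an object; FORCE is the grip in N (left out, the last holds). Time passes only in rows, so rows that do not move let the fingers close. It gives the time, the measured TCP pose, the force, the opening and the grip force at its end, in the units of the state.
- get_state(): the state, without advancing time (a new reading comes with each control period).
- snapshot(name): name is "scene" or "side" or "wrist"; returns a dict with "img" (400x640x3 uint8, red, green, blue), "depth" (400x640 float32, m along the optical axis (not along the pixel's ray), 0 where there is no reading), "camera_matrix" (3x3 intrinsics, pixels), "xyz" and "attitude" of the camera in the world. Camera axes: x right, y down, z forward; pixel columns grow to the right and rows downward; lengths in m; the calibration is good to about 2 mm. A picture is of the moment at which its call begins.
- sign_off(): hands the job in; it is judged then, once.
The state is a dict: "time_s": time; "q": joint angles; "qvel": joint speeds; "joint_efforts": joint torques, N m; "tool_pos": TCP position; "tcp_rot": TCP orientation; "ft_force": force on the tool from outside, world axes, zero at the start; "ft_torque": the same for the moment, N m; "grip_width": finger opening in m; "finger_force": force on a finger pad.
Only numpy, scipy, OpenCV 4.12 (cv2) and the standard library are available. Lean on these libraries where they do the work, as an engineer would, in place of code of your own. Each camera call takes 0.05 s, during which the arm holds its last target. There are 200 camera calls.

## Task

The loose target block stands out of line under the yoke of the impact tester. With the gripper shut, tap its two sprung side bars lightly in turn (at the least left, right and left again) until the black pointers at both of its ends stand on the long line scribed on the platen with its middle still under the probe, and leave it at rest there. Do not pinch, lift or flick the block or shove it hard, keep off the yoke overhead, and leave the vial and the spare tip on the platen where they are.

Things in the scene. Friction and masses are not known exactly. Their poses are not given: they have to be found in the camera images.
- tester: fixed impact tester: white platen 12 mm thick on the table, x = -125 to +165, y = -100 to +100 mm, with a grey column 35 x 62 x 108 mm centred at x = 143 mm on it. Origin: on the table under the crossing of the scribed lines. x runs along the long line, from the robot's side towards the column; y to its left, z up. Place and yaw change each time
- mark (a point): crossing of the two black lines (3 mm wide) scribed on the platen's top, 12 mm above the table; axes as the tester's. The long line, along x, is the one for the pointers
- yoke: fixed arm over the platen (origin, axes: tester's): two rails 10 mm wide at y = -26 and 26 mm from column to x = -61 mm, two cross-ribs 24 mm wide in x at x = -50 and 50 mm, y = -66 to 66 mm, all 88 to 110 mm above the table; probe over the mark, 38 mm wide, top at 162, nose down to 68 mm. A gripper pointing straight down at the block's sides strikes the ribs; leaning outwards some 40 degrees it reaches under them
- block: loose aluminium block 140 x 76 x 34 mm, round black pad on top, 110 mm wide over its side bars. Origin: centre of its underside; x along its length, away from the robot; y left, z up. About 0.64 kg, 0.45 to 0.9; mass and friction vary, it starts to slide at some 1.5 to 6 N. Pushed near one end it turns: that end follows, the other swings back a little
- near_pointer (a point): foot of the black pointer (3 mm wide) on the middle of the block's end nearest to the robot, 73.5 mm from its origin along -x, 2 mm above the platen
- far_pointer (a point): foot of the same kind of pointer on the other end, 73.5 mm from the block's origin along +x
- left_bar: sprung buffer bar along the block's left (+y) side, dark steel, 136 x 8 x 22 mm; origin at its centre, 51 mm from the block's centre line, 19 mm above the platen; outer face at 55 mm. It gives inwards up to 8 mm at 0.5 N per mm, then stops, and springs back. The block moves only once this push beats friction
- right_bar: the same bar on the right (-y) side
- vial: small clear vial with white cap, 28 mm wide, 45 mm tall, loose on the platen's near edge; to be left alone
- spare_tip: loose steel applicator tip 36 mm wide, 38 mm tall, standing on the platen by the column; to be left alone
Things that resemble listed ones, but are neither listed nor needed, are in the scene too. Leave any orange, purple or white look-alike of the block alone.

How it is judged:
On the way, in this order (a step that is already met when the one before it is completed fails the run):
1. the left bar is tapped (contact force between the fingers and left_bar above 0.8 N), for 0.02 s.
2. then the right bar is tapped (contact force between the fingers and right_bar above 0.8 N), for 0.02 s.
3. then the left bar is tapped again (a first tap on the right may come before all this) (contact force between the fingers and left_bar above 0.8 N), for 0.02 s.
At the end, for the whole second after the job is handed in: both pointers within 3 mm of the long line's middle, the block's centre within 20 mm of the crossing along the line, the block flat on the platen and at rest (y of near_pointer in the frame of mark between -0.003 and 0.003 m and y of far_pointer in the frame of mark between -0.003 and 0.003 m and x of block in the frame of mark between -0.02 and 0.02 m and angle between block's own z axis and vertical below 0.03 rad and linear speed of block below 0.01 m/s); the robot touches nothing.
It fails at once if the block is pinched between both bars (contact force between the fingers and left_bar above 0.8 N and contact force between the fingers and right_bar above 0.8 N).
It fails at once if the block is shoved with more than 20 N or flicked faster than 0.25 m/s (contact force between the fingers and block above 20 N or linear speed of block above 0.25 m/s).
It fails at once if the block is lifted or tipped (angle between block's own z axis and vertical above 0.12 rad or z of block in the frame of mark above 0.008 m).
It fails at once if the robot hits the yoke with more than 3 N (contact force between any of the fingers, the arm and yoke above 3 N).
It fails at once if the vial or the spare tip is moved by more than 20 mm (distance of any of vial, spare_tip from where it was at the start of the episode above 0.02 m).
It also fails if it takes over 72 s, if anything falls off the work surface, if the arm or the gripper's body presses on something with over 40 N, if the wrist force passes 120 N, or if a joint passes its speed limit or range.

## Working session

There is one attempt and no reset: what is moved stays moved. The work goes in short steps, Python scripts to look and compute and a shell command to move; the robot and the scene stay as the last step left them, time stands still between calls to the robot, and variables do not carry over. Pictures are saved under pics/ and viewed, at most 10 in all, crops included, and the job is handed in when it is done.

```bash
ls; mkdir -p pics; cat > h.py <<'E'
from bench import *
import numpy as np, cv2
from scipy.spatial.transform import Rotation as R
def cam(s):
    a=np.array(s["attitude"],float)
    M=a if a.shape==(3,3) else (R.from_rotvec(a).as_matrix() if a.size==3 else R.from_quat(a).as_matrix())
    return np.array(s["camera_matrix"]),M,np.array(s["xyz"])
def onplane(s,uv,z):
    K,M,p=cam(s); uv=np.atleast_2d(np.array(uv,float))
    d=(M@np.linalg.inv(K)@np.c_[uv,np.ones(len(uv))].T).T
    return p+d*((z-p[2])/d[:,2])[:,None]
def proj(s,P):
    K,M,p=cam(s); c=(np.atleast_2d(P)-p)@M; q=c@K.T; return q[:,:2]/q[:,2:]
E
python3 - <<'E'
from h import *
ims=[]
for n in ["scene","side"]:
    s=snapshot(n); np.save(f"pics/{n}0.npy",s,allow_pickle=True); ims.append(s["img"])
    print(n,s["xyz"],s["attitude"],np.array(s["camera_matrix"]).tolist())
    cv2.imwrite(f"pics/{n}0.png",s["img"][:,:,::-1])
print(get_state())
E
```

```text
pics
scene [ 1.06024011 -0.04135111  0.60670689] [-1.86136438 -1.54005322  0.70638235] [[398.2786267620713, 0.0, 318.78924698004965], [0.0, 398.2786267620713, 194.69922996878475], [0.0, 0.0, 1.0]]
side [-0.13331145  0.75982005  0.65413305] [-0.81759294  2.37544837 -1.26150876] [[472.6487634638806, 0.0, 317.59061327501763], [0.0, 472.6487634638806, 198.29581246171102], [0.0, 0.0, 1.0]]
{'time_s': 0.1, 'q': array([-9.14379150e-01,  2.55723394e-01,  1.07182732e-01, -4.20046371e-04,
       -1.42391059e+00, -2.84627874e-01]), 'qvel': array([ 0.000104  ,  0.00034481,  0.00233599,  0.00113744, -0.00178017,
        0.00237227]), 'joint_efforts': array([-1.24101422e-03, -3.87604094e+01,  2.38476652e+01,  5.37789524e+00,
       -3.76231023e-03, -8.19411525e-07]), 'tool_pos': array([ 0.19983969, -0.51227316,  0.40388686]), 'tcp_rot': array([ 5.80481670e-01, -3.08711055e+00, -2.61260808e-03]), 'ft_force': array([-0.73220001, -0.48120221, -0.14890248]), 'ft_torque': array([0.0012488 , 0.0302024 , 0.02442031]), 'finger_force': 0.0, 'grip_width': 0.08560208252332203}
```

View pics/scene0.png

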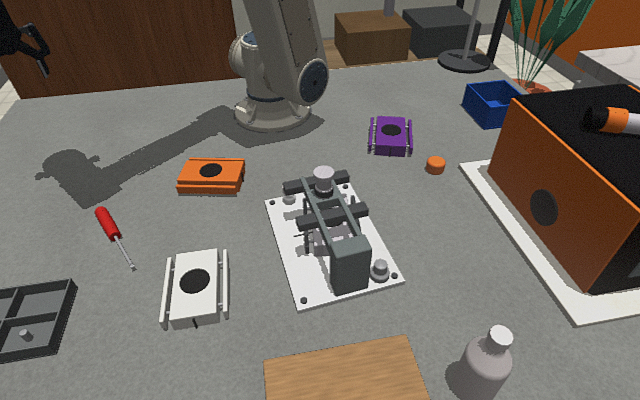

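View pics/side0.png

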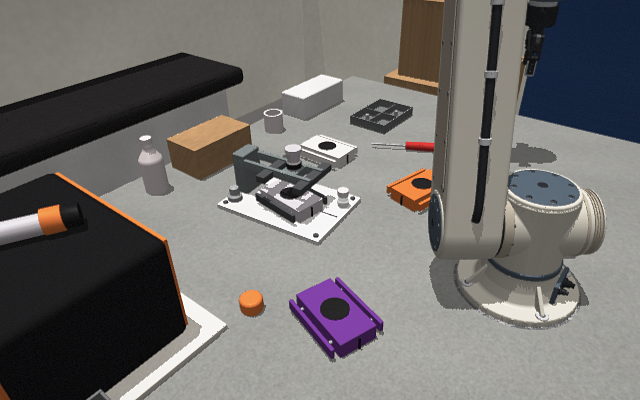

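The scene view shows the tester platen at about (333,245), with the aluminium block under the yoke at about (325,228). In the side view the block is at (290,200). The look-alikes are white (195,288), orange (210,175) and purple (390,135). Only the block under the yoke fits, since it is aluminium and stands on the platen. Next: platen pose and an enlarged crop.

```bash
cat >> h.py <<'E'
def cloud(s):
    K,M,p=cam(s); v,u=np.mgrid[0:400,0:640]; d=s["depth"]
    return (np.stack([(u-K[0,2])/K[0,0]*d,(v-K[1,2])/K[1,1]*d,d],-1)@M.T)+p
E
python3 - <<'E'
from h import *
crops=[]
for n,(a,b,c,d) in [("scene",(165,320,255,415)),("side",(140,250,210,370))]:
    s=np.load(f"pics/{n}0.npy",allow_pickle=True).item()
    W=cloud(s); hsv=cv2.cvtColor(s["img"],cv2.COLOR_RGB2HSV)
    m=((hsv[...,1]<40)&(hsv[...,2]>150)&(abs(W[...,2]-.012)<.006)&(s["depth"]>0)).astype(np.uint8)
    z=np.zeros_like(m); z[a:b,c:d]=1; m&=z
    k,l,st,_=cv2.connectedComponentsWithStats(m); 
    m=(np.isin(l,[i for i in range(1,k) if st[i,4]>60])).astype(np.uint8)
    v,u=np.nonzero(m); P=onplane(s,np.c_[u,v],.012)[:,:2]
    (cx,cy),(w,h),ang=cv2.minAreaRect((P*1000).astype(np.float32)); print(n,cx,cy,w,h,ang,len(u), np.median(W[v,u,2]))
    crops.append(cv2.resize(s["img"][a:b,c:d],(800 if n=="side" else 610,550 if n=="side" else 590),interpolation=cv2.INTER_CUBIC))
    cv2.imwrite(f"pics/crop_{n}.png",crops[-1][:,:,::-1])
E
```

```text
scene 532.2398681640625 60.45577621459961 290.0541687011719 199.29739379882812 6.720071315765381 4682 0.012356795517974584
side 528.5556640625 64.23725128173828 289.1364440917969 199.1155548095703 6.8250861167907715 2442 0.010880836234459346
```

View pics/crop_scene.png

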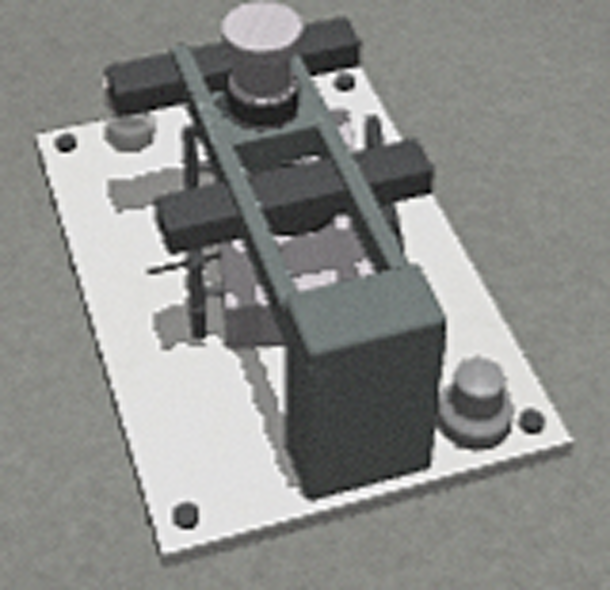

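View pics/crop_side.png

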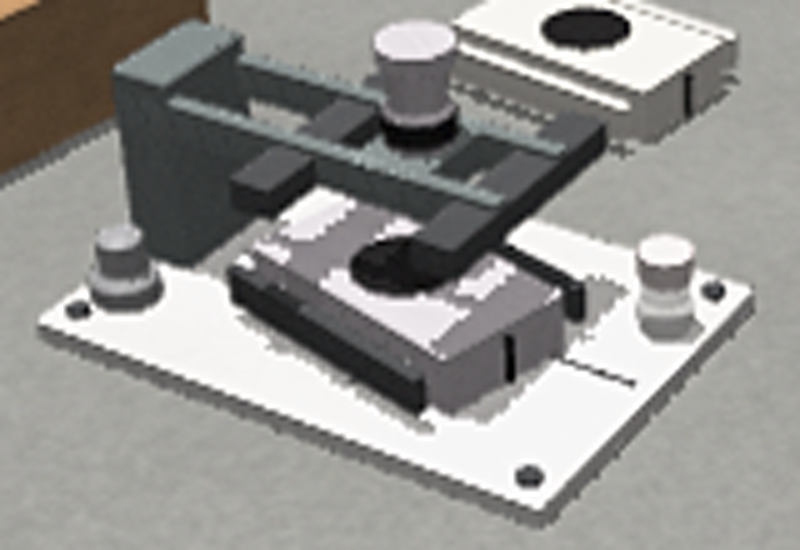

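The crops confirm that the aluminium block is under the yoke. Its near pointer is at side-crop (510,360), left of the scribed line that runs on to (635,383). The vial is on the near right and the spare tip on the far left. Now a block pose estimate from these features.

```bash
cat >> h.py <<'E'
YAW=np.deg2rad(6.77)
def T(P,c):  # world -> tester, platen centre c (mm) as seen by that camera
    d=np.asarray(P)[:,:2]*1000-np.array(c); Rm=np.array([[np.cos(YAW),np.sin(YAW)],[-np.sin(YAW),np.cos(YAW)]])
    return d@Rm.T+[20,0]
C={"scene":(532.2,60.5),"side":(528.6,64.2)}
E
python3 - <<'E'
from h import *
s=np.load("pics/side0.npy",allow_pickle=True).item()
f=lambda uv,z:T(onplane(s,np.array(uv)/5+[210,140],z),C["side"]).round(1).tolist()
print("near ptr foot",f([[510,380]],.014),"line end",f([[635,383],[565,357]],.012))
print("lbar top outer far,near",f([[232,270],[424,380]],.042),"bot",f([[424,412],[232,302]],.020))
print("block top near edge L,R",f([[438,360],[563,302]],.046),"pad L/R/near/far?",f([[350,262],[395,292]],.047))
s=np.load("pics/scene0.npy",allow_pickle=True).item()
f=lambda uv,z:T(onplane(s,np.array(uv)*[160/610,155/590]+[255,165],z),C["scene"]).round(1).tolist()
print("scene rbar far end top, bot",f([[198,255]],.042),f([[198,338]],.02),"line",f([[150,271]],.012),"vial",f([[130,150]],.012),"tip",f([[476,440]],.012))
W=get_state(); print(R.from_rotvec(W["tcp_rot"]).as_matrix().round(3).tolist())
w=snapshot("wrist"); M=R.from_rotvec(W["tcp_rot"]).as_matrix(); K,Mc,p=cam(w)
print("wristcam in tool",(M.T@(p-W["tool_pos"])).round(4),(M.T@Mc).round(3).tolist(),K.tolist())
E
```

```text
near ptr foot [[-64.8, 27.9]] line end [[-114.6, -1.6], [-75.8, -3.1]]
lbar top outer far,near [[76.2, 51.4], [-53.3, 79.5]] bot [[-49.1, 75.2], [81.3, 48.1]]
block top near edge L,R [[-53.4, 68.2], [-77.5, 0.7]] pad L/R/near/far? [[26.7, 23.6], [-6.5, 34.0]]
scene rbar far end top, bot [[24.4, -41.7]] [[58.4, -52.2]] line [[0.6, -62.3]] vial [[-93.0, -50.0]] tip [[151.8, 57.1]]
[[-0.932, -0.363, -0.001], [-0.363, 0.932, 0.002], [0.0, 0.002, -1.0]]
wristcam in tool [0.085  0.0003 0.0308] [[-0.0, -0.946, -0.325], [1.0, -0.0, -0.001], [0.001, -0.325, 0.946]] [[354.3013643451701, 0.0, 320.62092295726035], [0.0, 354.3013643451701, 200.16476695083375], [0.0, 0.0, 1.0]]
```

```bash
cat >> h.py <<'E'
MARK=np.array([530.4-20*np.cos(YAW),62.3-20*np.sin(YAW),0])/1000
RT=R.from_euler("z",YAW).as_matrix()
def toW(P): return MARK+RT@(np.array(P)/1000)   # tester mm -> world m
def toT(P): return RT.T@(np.array(P)-MARK)*1000
def want(side,lean=40):  # tool axes in world; tool x = -Y tester when upright
    z0=R.from_matrix(RT@np.array([[0,-1,0],[-1,0,0],[0,0,-1.]]))
    return z0*R.from_euler("y",lean if side=="L" else -lean,degrees=True)
def tip():
    s=get_state(); M=R.from_rotvec(s["tcp_rot"]); return toT(s["tool_pos"]+M.apply([0,0,.173]))
def plan(side,tipmm,lean=40):
    s=get_state(); M=R.from_rotvec(s["tcp_rot"]); G=want(side,lean)
    tcp=toW(tipmm)-G.apply([0,0,.173]); d=tcp-s["tool_pos"]
    print("t",s["time_s"],"tip",tip().round(1),"tcpW",s["tool_pos"].round(3),"goal",tcp.round(3),"F",(RT.T@s["ft_force"]).round(2))
    print("shift cm now-axes",(M.inv().apply(d)*100).round(2),"rot deg tool",np.rad2deg((M.inv()*G).as_rotvec()).round(1),"shift cm goal-axes",(G.inv().apply(d)*100).round(2))
E
python3 - <<'E'
from h import *
print(MARK,toT(MARK)); plan("L",[-50,115,180]); 
s=np.load("pics/scene0.npy",allow_pickle=True).item()
print(toT(onplane(s,[[210,175]],.034)[0]),toT(onplane(s,[[195,288]],.034)[0]),toT(onplane(s,[[390,135]],.034)[0]))
E
```

```text
[0.51053945 0.05994232 0.        ] [0. 0. 0.]
t 0.15 tip [-376.1 -531.4  231. ] tcpW [ 0.2   -0.512  0.404] goal [0.434 0.279 0.313] F [-0.61 -1.17 -0.12]
shift cm now-axes [-50.57  65.17   9.24] rot deg tool [ 26.4  34.  -72.2] shift cm goal-axes [-63.93 -32.6  -41.71]
[-220.70143872 -205.23037636   34.        ] [  84.54732996 -260.51251813   34.        ] [-239.62337555  252.95006697   34.        ]
```

```bash
python3 -m pendant '{"delta_rot":[[0,0,0],[0,0,0],[0,0,0],[0,0,0],[0,0,0],[0,0,0],[0,0,0],[0,0,0],[0,0,0],[0,0,0],[0,0,0],[0,0,0]],"xyz":[[-3.6,4.6,0],[-3.6,4.6,0],[-3.6,4.6,0],[-3.6,4.6,0],[-3.6,4.6,0],[-3.6,4.6,0],[-3.6,4.6,0],[-3.6,4.6,0],[-3.6,4.6,0],[-3.6,4.6,0],[-3.6,4.6,0],[-3.6,4.6,0]],"hand":[-1,-1,-1,-1,-1,-1,-1,-1,-1,-1,-1,-1]}' 30
python3 -c "
from h import *
plan('L',[-50,115,180])"
```

```text
time_s: 1.65
tool_pos: [0.4017, 0.1608, 0.4047]
tcp_rot: [-0.582, 3.087, 0.0]
ft_force: [1.5, 0.1, 0.6]
grip_width: 0.0001
finger_force: 0.0
t 1.65 tip [-96.1 113.  231.7] tcpW [0.402 0.161 0.405] goal [0.434 0.279 0.313] F [ 1.54 -0.12  0.57]
shift cm now-axes [-7.31  9.79  9.22] rot deg tool [ 26.3  34.  -72.2] shift cm goal-axes [-14.6   -4.62  -0.21]
```

```bash
python3 -m pendant '{"delta_rot":[[3.3,4.2,-9],[3.3,4.2,-9],[3.3,4.2,-9],[3.3,4.2,-9],[3.3,4.2,-9],[3.3,4.2,-9],[3.3,4.2,-9],[3.3,4.2,-9],[0,0,0],[0,0,0]],"xyz":[[0,0,0],[0,0,0],[0,0,0],[0,0,0],[0,0,0],[0,0,0],[0,0,0],[0,0,0],[-5,-1.5,0],[-5,-1.5,0]],"hand":[-1,-1,-1,-1,-1,-1,-1,-1,-1,-1]}'
python3 - <<'E'
from h import *
plan('L',[-50,115,180]); print(get_state()["q"].round(2))
s=snapshot("wrist"); cv2.imwrite("pics/w1.png",s["img"][:,:,::-1])
E
```

```text
time_s: 2.9
tool_pos: [0.4231, 0.2394, 0.3402]
tcp_rot: [1.937, -1.728, 0.707]
ft_force: [-0.4, 0.8, 1.3]
grip_width: -0.0002
finger_force: 0.0
t 2.9 tip [-65.   77.9 207.3] tcpW [0.423 0.239 0.34 ] goal [0.434 0.279 0.313] F [-0.32  0.82  1.29]
shift cm now-axes [-4.67 -1.54 -0.28] rot deg tool [-0.2  0.2 -0.3] shift cm goal-axes [-4.66 -1.57 -0.3 ]
[ 0.98  0.3  -0.27  0.43 -1.57 -1.  ]
```

View pics/w1.png

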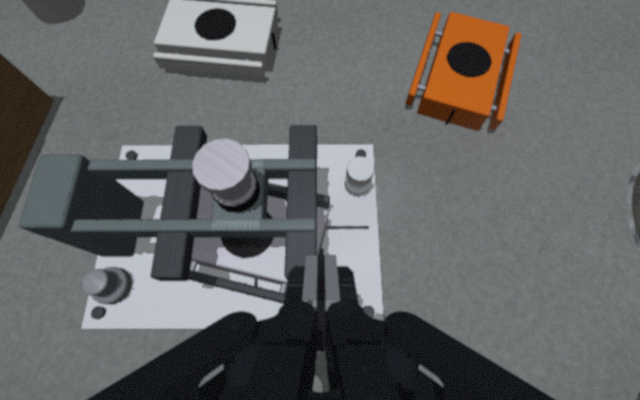

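The wrist view shows the platen with its long line at (330–368,227), the tilted block under the ribs, the left bar from (190,270) to (285,295), the vial (358,178) and the spare tip (108,285). The fingers are clear of all of them.

```bash
python3 -m pendant '{"delta_rot":[[0,0,0],[0,0,0]],"xyz":[[-2,-1,0],[0,0,0]],"hand":[-1,-1]}'
python3 - <<'E'
from h import *
plan('L',[-40,110,28])
E
```

```text
time_s: 3.2
tool_pos: [0.4314, 0.2557, 0.3267]
tcp_rot: [1.935, -1.724, 0.707]
ft_force: [-0.6, 0.4, -0.1]
grip_width: -0.0003
finger_force: 0.0
t 3.2 tip [-55.2  92.7 194.1] tcpW [0.431 0.256 0.327] goal [0.445 0.275 0.161] F [-0.51  0.49 -0.09]
shift cm now-axes [-12.02  -1.48  11.62] rot deg tool [-0.1  0.1 -0.2] shift cm goal-axes [-12.02  -1.55  11.61]
```

```bash
python3 -m pendant '{"delta_rot":[[0,0,0],[0,0,0],[0,0,0],[0,0,0],[0,0,0],[0,0,0],[0,0,0],[0,0,0]],"xyz":[[-3,-0.4,2],[-3,-0.4,2.5],[-2,-0.3,2.5],[-2,-0.2,2.3],[-1,-0.2,1.3],[-1,0,1],[0,0,0],[0,0,0]],"hand":[-1,-1,-1,-1,-1,-1,-1,-1]}'
python3 - <<'E'
from h import *
plan('L',[-40,92,28])
E
```

```text
time_s: 4.2
tool_pos: [0.4453, 0.2749, 0.163]
tcp_rot: [1.937, -1.728, 0.708]
ft_force: [-0.7, 0.2, -0.2]
grip_width: -0.0003
finger_force: 0.0
t 4.2 tip [-38.7 110.5  30.1] tcpW [0.445 0.275 0.163] goal [0.447 0.257 0.161] F [-0.71  0.25 -0.18]
shift cm now-axes [1.22 0.05 1.34] rot deg tool [-0.3  0.2 -0.3] shift cm goal-axes [1.22 0.05 1.35]
```

```bash
python3 -m pendant '{"delta_rot":[[0,0,0],[0,0,0],[0,0,0],[0,0,0],[0,0,0],[0,0,0],[0,0,0],[0,0,0]],"xyz":[[0.23,0,0.2],[0.23,0,0.2],[0.23,0,0.2],[0.23,0,0.2],[0.23,0,0.2],[0.2,0,0.16],[0.2,0,0.16],[0.2,0,0.16]],"hand":[-1,-1,-1,-1,-1,-1,-1,-1]}'
python3 - <<'E'
from h import *
plan('L',[-40,92,28])
s=snapshot("wrist");np.save("pics/w2.npy",s,allow_pickle=True); cv2.imwrite("pics/w2.png",s["img"][:,:,::-1])
E
```

```text
time_s: 5.2
tool_pos: [0.4478, 0.2517, 0.1621]
tcp_rot: [1.936, -1.727, 0.707]
ft_force: [0.0, -0.0, 0.7]
grip_width: -0.0
finger_force: 0.1
t 5.2 tip [-39.1  87.1  29.2] tcpW [0.448 0.252 0.162] goal [0.447 0.257 0.161] F [ 0.03 -0.03  0.65]
shift cm now-axes [-0.51  0.03 -0.22] rot deg tool [-0.2  0.2 -0.3] shift cm goal-axes [-0.51  0.03 -0.22]
```

View pics/w2.png

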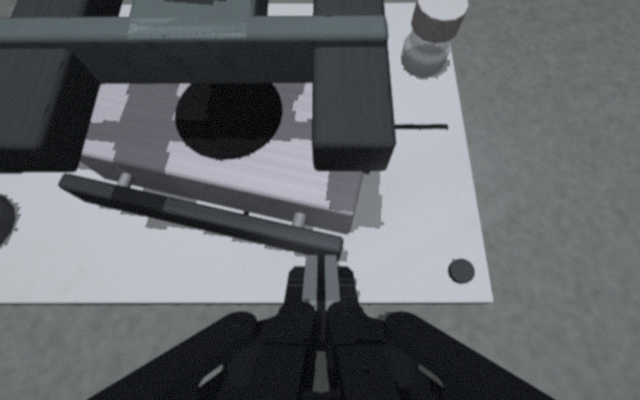

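The wrist view shows the fingers at the bar's near corner (340,245), the near pointer at (367,170) and the long line at row 126. Next a slow push.

```bash
python3 -m pendant '{"delta_rot":[[0,0,0],[0,0,0],[0,0,0],[0,0,0],[0,0,0],[0,0,0],[0,0,0],[0,0,0],[0,0,0],[0,0,0],[0,0,0]],"xyz":[[0.153,0,0.129],[0.153,0,0.129],[0.153,0,0.129],[0.153,0,0.129],[0.153,0,0.129],[0.153,0,0.129],[0.153,0,0.129],[0.153,0,0.129],[0.153,0,0.129],[0.153,0,0.129],[0,0,0]],"hand":[-1,-1,-1,-1,-1,-1,-1,-1,-1,-1,-1]}'
cat >> h.py <<'E'
def onT(s,uv,z): return np.array([toT(p) for p in onplane(s,uv,z/1000)])
E
python3 - <<'E'
from h import *
plan('L',[-40,92,28])
s=snapshot("wrist");np.save("pics/w3.npy",s,allow_pickle=True); cv2.imwrite("pics/w3.png",s["img"][:,:,::-1])
s=np.load("pics/w2.npy",allow_pickle=True).item()
print("w2: ptr",onT(s,[[367,172]],14).round(1),"line",onT(s,[[395,127],[447,126]],12).round(1),"platen left edge",onT(s,[[50,302],[490,302]],12).round(1))
print("bar outer top edge",onT(s,[[62,186],[340,252]],42).round(1))
E
```

```text
time_s: 6.62
tool_pos: [0.4501, 0.2318, 0.162]
tcp_rot: [1.936, -1.727, 0.707]
ft_force: [-2.4, 3.0, 0.8]
grip_width: 0.0004
finger_force: 1.1
t 6.625 tip [-39.2  67.   29.1] tcpW [0.45  0.232 0.162] goal [0.447 0.257 0.161] F [-1.99  3.23  0.81]
shift cm now-axes [-2.04  0.03 -1.51] rot deg tool [-0.2  0.2 -0.3] shift cm goal-axes [-2.04  0.02 -1.52]
w2: ptr [[-66.   29.2  14. ]] line [[ -84.2   -1.    12. ]
 [-114.9   -1.5   12. ]] platen left edge [[  93.2   98.1   12. ]
 [-123.    98.7   12. ]]
bar outer top edge [[ 79.3  48.9  42. ]
 [-48.6  80.3  42. ]]
```

View pics/w3.png

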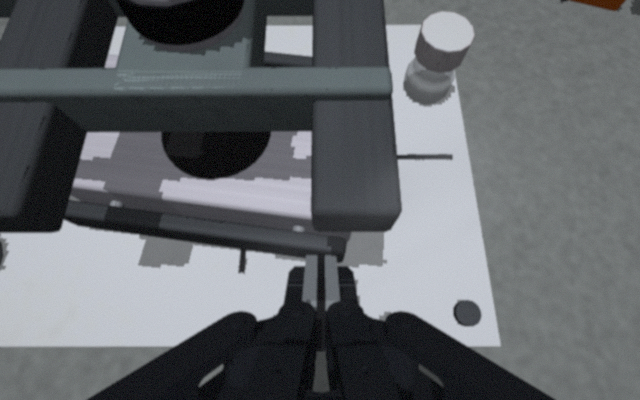

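The block has turned (the bar is now nearly level), and the near rib hides the near pointer from here. The line is at row 157. From here I measure numerically, using depth and colour masks.

```bash
cat >> h.py <<'E'
def st(name,m,W,minpix=15,edge=None):
    k,l,sa,_=cv2.connectedComponentsWithStats(m.astype(np.uint8),connectivity=8)
    for i in range(1,k):
        if sa[i,4]>=minpix:
            P=W[l==i]; r=cv2.minAreaRect(P[:,:2].astype(np.float32)); f=cv2.fitLine(P[:,:2].astype(np.float32),cv2.DIST_HUBER,0,.01,.01).ravel()
            print(name,"n",len(P),"x",np.percentile(P[:,0],[1,99]).round(1),"y",np.percentile(P[:,1],[1,50,99]).round(1),"z",np.median(P[:,2]).round(1),"slope",round(float(np.rad2deg(np.arctan(f[1]/f[0]))),2),"y@mid",f[2:].round(1))
def measure(s):
    W=(cloud(s)-MARK)@RT*1000; x,y,z=W[...,0],W[...,1],W[...,2]
    hsv=cv2.cvtColor(s["img"],cv2.COLOR_RGB2HSV); v=hsv[...,2]; ok=s["depth"]>0
    st("line",ok&(v<110)&(abs(z-12)<4)&(x<-78)&(x>-122)&(abs(y)<12),W,10)
    st("nptr",ok&(v<75)&(z>14)&(z<48)&(x<-55)&(x>-90)&(abs(y)<38),W,6)
    st("fptr",ok&(v<75)&(z>14)&(z<48)&(x>60)&(x<90)&(abs(y)<30),W,6)
    st("lbar",ok&(v<110)&(z>38.5)&(z<46)&(abs(x)<85)&(y>35)&(y<95),W,60)
    st("rbar",ok&(v<110)&(z>38.5)&(z<46)&(abs(x)<85)&(y<-35)&(y>-95),W,60)
    st("blk",ok&(z>44)&(z<50)&(abs(x)<90)&(abs(y)<60),W,100)
    st("platen",ok&(v>150)&(abs(z-12)<4)&(x<130)&(x>-130),W,3000)
E
python3 - <<'E'
from h import *
for n in ["w2","w3"]:
    print(n); measure(np.load(f"pics/{n}.npy",allow_pickle=True).item())
s=snapshot("side"); np.save("pics/s3.npy",s,allow_pickle=True)
print("side0"); measure(np.load("pics/side0.npy",allow_pickle=True).item()); print("side3"); measure(s)
E
```

```text
w2
line n 208 x [-114.6  -84.3] y [-2.9 -0.9  0.6] z 12.5 slope 0.05 y@mid [-99.4  -1. ]
nptr n 8 x [-66.2 -64.1] y [29.9 30.1 31. ] z 16.0 slope -19.51 y@mid [-65.4  30.2]
lbar n 1659 x [-53.1  68. ] y [35.3 47.5 64.7] z 43.0 slope -13.83 y@mid [21.8 46.5]
lbar n 104 x [-59.4 -55. ] y [43.6 52.7 62.2] z 45.1 slope 77.21 y@mid [-57.1  52.6]
lbar n 5076 x [-48.2  79.4] y [44.4 62.7 79.3] z 41.7 slope -13.7 y@mid [13.4 62.6]
lbar n 141 x [-46.7 -36.3] y [80.9 83.3 87. ] z 41.9 slope 30.01 y@mid [-41.   83.6]
lbar n 178 x [-33.2 -26.9] y [86.1 89.4 92.7] z 42.9 slope 45.69 y@mid [-30.1  89.3]
lbar n 175 x [-53.6 -47.2] y [86.1 89.5 92.7] z 43.0 slope -46.17 y@mid [-50.4  89.4]
blk n 23470 x [-54.5  69.7] y [-4.7 26.1 58.3] z 46.3 slope -18.81 y@mid [ 6.7 28.5]
platen n 23100 x [-124.1  -54.3] y [-93.5  50.2  97.7] z 12.0 slope 86.39 y@mid [-95.3  34. ]
platen n 24564 x [-22.8 125.7] y [31.1 77.4 98.1] z 12.0 slope -9.26 y@mid [51.7 76.9]
w3
line n 215 x [-114.1  -83.9] y [-2.7 -1.2  0.4] z 12.4 slope 0.11 y@mid [-99.1  -1.2]
fptr n 29 x [76.8 81.8] y [29.2 29.8 30. ] z 29.0 slope -7.74 
[... 976 characters left out ...]
bar n 89 x [-63.4  73.6] y [36.  51.6 66.9] z 40.8 slope -12.11 y@mid [ 7.5 51.1]
lbar n 129 x [-48.3  78.3] y [48.8 65.8 80.8] z 40.3 slope -13.37 y@mid [ 9.8 65.9]
blk n 694 x [-68.2  73.6] y [-21.   22.   57.9] z 45.4 slope -5.8 y@mid [ 1.7 22.3]
platen n 3280 x [-102.8    0. ] y [368.9 470.8 575. ] z 11.2 slope 88.37 y@mid [-68.7 479.8]
side3
nptr n 25 x [-65.8 -56.5] y [-37.7 -34.8 -31.2] z 35.1 slope 0.23 y@mid [-62.3 -34.9]
nptr n 25 x [-64.6 -57.6] y [ 7.1 13.6 17.5] z 26.7 slope -75.93 y@mid [-62.   12.8]
blk n 141 x [-62.2 -29.7] y [-26.1   2.   44.4] z 45.3 slope -83.35 y@mid [-48.9   9.8]
platen n 3292 x [-102.8   -0.4] y [368.8 470.4 575.6] z 11.2 slope 88.44 y@mid [-68.7 480.2]
```

```bash
python3 -m pendant '{"delta_rot":[[0,0,0],[0,0,0],[0,0,0],[0,0,0],[0,0,0],[0,0,0],[0,0,0],[0,0,0],[0,0,0],[0,0,0],[0,0,0]],"xyz":[[0.153,0,0.129],[0.153,0,0.129],[0.153,0,0.129],[0.153,0,0.129],[0.153,0,0.129],[0,0,0],[-0.5,0,-0.4],[-1,0,-0.8],[-1,0,-0.8],[-0.5,0,-0.4],[0,0,0]],"hand":[-1,-1,-1,-1,-1,-1,-1,-1,-1,-1,-1]}'
python3 - <<'E'
from h import *
plan('L',[-40,57,28])
s=snapshot("wrist");np.save("pics/w4.npy",s,allow_pickle=True); measure(s)
s=snapshot("side"); np.save("pics/s4.npy",s,allow_pickle=True); print("side"); measure(s)
E
```

```text
time_s: 8.1
tool_pos: [0.4467, 0.2609, 0.161]
tcp_rot: [1.937, -1.726, 0.708]
ft_force: [-2.0, -0.1, 0.6]
grip_width: 0.0003
finger_force: 0.0
t 8.1 tip [-39.   96.3  28.1] tcpW [0.447 0.261 0.161] goal [0.451 0.222 0.161] F [-1.96  0.12  0.58]
shift cm now-axes [2.95 0.03 2.52] rot deg tool [-0.2  0.2 -0.3] shift cm goal-axes [2.95 0.03 2.53]
line n 217 x [-114.3  -84.5] y [-3.2 -1.   0.8] z 12.5 slope 0.4 y@mid [-99.5  -1. ]
fptr n 652 x [60.6 82.7] y [27.6 28.8 29.9] z 33.7 slope -4.47 y@mid [71.5 28.8]
lbar n 666 x [-53.4  -4.2] y [35.1 36.8 39.2] z 41.7 slope -4.47 y@mid [-28.   36.9]
lbar n 4687 x [-49.7  81.6] y [39.2 47.5 55.2] z 41.7 slope -4.65 y@mid [15.3 47.7]
lbar n 185 x [-46.  -34.4] y [90.7 93.  94.8] z 41.3 slope 0.73 y@mid [-40.4  93. ]
blk n 16032 x [-35.2  70.5] y [-8.7 14.2 35.7] z 46.2 slope -3.52 y@mid [16.6 14.2]
platen n 52401 x [-123.3  123.6] y [-72.4  68.1  97.7] z 12.0 slope 6.51 y@mid [ 2.5 68. ]
side
nptr n 19 x [-62.6 -56.9] y [-2.5  3.   6.7] z 29.1 slope -64.44 y@mid [-59.8   2.6]
blk n 182 x [-59.4 -25.4] y [-34.    1.7  39.7] z 45.2 slope -85.68 y@mid [-43.5   2.6]
platen n 3295 x [-103.    -0.7] y [369.  470.6 575.3] z 11.2 slope 88.45 y@mid [-68.7 480.3]
```

```bash
python3 -m pendant '{"delta_rot":[[0,0,0],[0,0,0],[0,0,0],[0,-10,0],[0,-10,0],[0,-10,0],[0,-10,0],[0,-10,0],[0,-10,0],[0,-10,0],[0,-10,0],[0,0,0]],"xyz":[[3.6,0,-4.3],[3.6,0,-4.3],[3.7,0,-4.4],[0,0,0],[0,0,0],[0,0,0],[0,0,0],[0,0,0],[0,0,0],[0,0,0],[0,0,0],[0,0,0]],"hand":[-1,-1,-1,-1,-1,-1,-1,-1,-1,-1,-1,-1]}'
python3 - <<'E'
from h import *
plan('R',[55,-110,190]); print(get_state()["q"].round(2))
E
```

```text
time_s: 9.7
tool_pos: [0.4464, 0.2579, 0.3306]
tcp_rot: [-1.928, 1.72, 0.7]
ft_force: [1.5, 0.2, -0.2]
grip_width: -0.0001
finger_force: 0.0
t 9.7 tip [-39.  315.7 198.3] tcpW [0.446 0.258 0.331] goal [ 0.591 -0.153  0.323] F [ 1.5   0.07 -0.18]
shift cm now-axes [ 33.03  -9.78 -26.73] rot deg tool [-0.4  0.1 -0.1] shift cm goal-axes [ 33.1   -9.53 -26.72]
[ 0.54  0.18 -0.04 -0.71 -1.13 -0.18]
```

```bash
python3 -m pendant '{"delta_rot":[[0,0,0],[0,0,0],[0,0,0],[0,0,0],[0,0,0],[0,0,0],[0,0,0],[0,0,0],[0,0,0],[0,0,0]],"xyz":[[4.1,-1.2,-3.3],[4.1,-1.2,-3.3],[4.1,-1.2,-3.3],[4.1,-1.2,-3.3],[4.1,-1.2,-3.3],[4.1,-1.2,-3.3],[4.2,-1.2,-3.4],[4.2,-1.2,-3.4],[0,0,0],[0,0,0]],"hand":[-1,-1,-1,-1,-1,-1,-1,-1,-1,-1]}'
python3 - <<'E'
from h import *
plan('R',[55,-105,28]); print(get_state()["q"].round(2))
s=snapshot("wrist"); np.save("pics/w5.npy",s,allow_pickle=True); measure(s)
E
```

```text
time_s: 10.95
tool_pos: [0.5904, -0.1496, 0.3212]
tcp_rot: [-1.933, 1.719, 0.702]
ft_force: [-0.7, -0.3, 0.2]
grip_width: 0.0
finger_force: 0.0
t 10.95 tip [  55.2 -106.2  188.8] tcpW [ 0.59  -0.15   0.321] goal [ 0.591 -0.148  0.161] F [-0.72 -0.19  0.17]
shift cm now-axes [10.24  0.   12.39] rot deg tool [-0.2  0.   0. ] shift cm goal-axes [10.23 -0.04 12.4 ]
[-0.23  0.52  0.43 -0.66 -1.71  0.34]
fptr n 33 x [81.2 85.1] y [-24.8 -11.8 -10.6] z 31.3 slope 78.59 y@mid [ 83.6 -12.5]
rbar n 1597 x [-55.9  74.4] y [-64.5 -57.2 -48.6] z 41.6 slope -4.59 y@mid [ 10.4 -57.8]
rbar n 751 x [-55.8  77. ] y [-48.3 -43.  -36.8] z 41.1 slope -4.58 y@mid [ 12.5 -42.7]
blk n 7040 x [-55.9  81.2] y [-45.9 -17.7  30.1] z 46.2 slope -10.41 y@mid [ 12.6 -17.6]
platen n 21412 x [-122.2  127.6] y [-101.2  -73.6   70.8] z 12.1 slope 1.53 y@mid [  4.  -73.5]
```

```bash
python3 -m pendant '{"delta_rot":[[0,0,0],[0,0,0],[0,0,0],[0,0,0],[0,0,0],[0,0,0],[0,0,0],[0,0,0],[0,0,0],[0,0,0],[0,0,0]],"xyz":[[3,0,3.6],[3,0,3.6],[3,0,3.6],[1.2,0,1.5],[0,0,0],[-0.3,0,0.25],[-0.3,0,0.25],[-0.3,0,0.25],[-0.3,0,0.25],[-0.3,0,0.25],[0,0,0]],"hand":[-1,-1,-1,-1,-1,-1,-1,-1,-1,-1,-1]}'
python3 - <<'E'
from h import *
plan('R',[55,-74,28])
E
```

```text
time_s: 12.38
tool_pos: [0.5889, -0.1289, 0.162]
tcp_rot: [-1.932, 1.715, 0.701]
ft_force: [-0.5, -0.3, 0.5]
grip_width: 0.0002
finger_force: 0.0
t 12.375 tip [ 56.5 -85.1  29.9] tcpW [ 0.589 -0.129  0.162] goal [ 0.587 -0.117  0.161] F [-0.57 -0.22  0.45]
shift cm now-axes [-0.78  0.06  0.86] rot deg tool [-0.3  0.2  0.1] shift cm goal-axes [-0.79  0.05  0.86]
```

```bash
python3 -m pendant '{"delta_rot":[[0,0,0],[0,0,0],[0,0,0],[0,0,0],[0,0,0],[0,0,0],[0,0,0],[0,0,0],[0,0,0],[0,0,0],[0,0,0]],"xyz":[[-0.153,0,0.129],[-0.153,0,0.129],[-0.153,0,0.129],[-0.153,0,0.129],[-0.153,0,0.129],[-0.153,0,0.129],[-0.153,0,0.129],[-0.153,0,0.129],[-0.153,0,0.129],[-0.153,0,0.129],[0,0,0]],"hand":[-1,-1,-1,-1,-1,-1,-1,-1,-1,-1,-1]}'
python3 - <<'E'
from h import *
plan('R',[55,-60,28])
s=snapshot("wrist"); np.save("pics/w6.npy",s,allow_pickle=True); measure(s)
s=snapshot("side"); np.save("pics/s6.npy",s,allow_pickle=True); print("side");measure(s)
E
```

```text
time_s: 13.75
tool_pos: [0.5868, -0.1095, 0.1622]
tcp_rot: [-1.932, 1.715, 0.699]
ft_force: [2.1, -0.6, 0.8]
grip_width: 0.0001
finger_force: 1.1
t 13.75 tip [ 56.9 -65.7  29.9] tcpW [ 0.587 -0.109  0.162] goal [ 0.585 -0.104  0.161] F [ 1.97 -0.88  0.76]
shift cm now-axes [-0.35  0.08  0.52] rot deg tool [-0.4  0.1  0.2] shift cm goal-axes [-0.35  0.07  0.52]
fptr n 54 x [84.  85.3] y [-13.2 -11.9 -10.6] z 26.3 slope 81.7 y@mid [ 84.6 -11.9]
rbar n 947 x [42.5 69. ] y [-93.8 -88.  -82.1] z 42.5 slope 0.13 y@mid [ 55.8 -88. ]
rbar n 145 x [72.7 79.3] y [-61.  -55.1 -45.7] z 41.0 slope 73.32 y@mid [ 76.6 -51.8]
rbar n 3392 x [-57.6  36.6] y [-57.4 -50.1 -36.5] z 41.4 slope -6.18 y@mid [ -5.7 -51.4]
blk n 2154 x [-57.1   3.2] y [-41.7 -27.5  30.7] z 46.0 slope -54.99 y@mid [-30.2 -21. ]
platen n 11176 x [ 58.7 129.2] y [-101.2  -65.9   78. ] z 12.0 slope 85.2 y@mid [101.2 -45.4]
platen n 15605 x [-119.1   34.9] y [-101.1  -74.8   21.3] z 12.0 slope -20.25 y@mid [-28.2 -73. ]
side
nptr n 19 x [-62.  -57.4] y [-2.3  3.1  5.3] z 28.6 slope -71.7 y@mid [-59.3   3. ]
lbar n 120 x [-49.7  77.3] y [40.  49.8 58. ] z 40.6 slope -4.41 y@mid [13.5 49.8]
blk n 570 x [-58.   78.3] y [-32.3   9.9  39.3] z 45.4 slope -2.33 y@mid [11.   9.8]
platen n 3299 x [-103.3    0.3] y [368.5 470.5 575.5] z 11.2 slope 88.4 y@mid [-68.8 480.2]
```

```bash
python3 -m pendant '{"delta_rot":[[0,0,0],[0,0,0],[0,0,0],[0,0,0],[0,0,0],[0,0,0],[0,0,0]],"xyz":[[-0.153,0,0.129],[-0.153,0,0.129],[-0.153,0,0.129],[-0.153,0,0.129],[-0.153,0,0.129],[-0.153,0,0.129],[0,0,0]],"hand":[-1,-1,-1,-1,-1,-1,-1]}'
python3 - <<'E'
from h import *
plan('R',[55,-60,28])
s=snapshot("wrist"); np.save("pics/w7.npy",s,allow_pickle=True); measure(s)
s=snapshot("side"); print("side");measure(s)
E
```

```text
time_s: 14.72
tool_pos: [0.5852, -0.0972, 0.1621]
tcp_rot: [-1.932, 1.715, 0.701]
ft_force: [1.5, -2.4, -0.4]
grip_width: 0.0003
finger_force: 1.1
t 14.725 tip [ 56.6 -53.2  29.9] tcpW [ 0.585 -0.097  0.162] goal [ 0.585 -0.104  0.161] F [ 1.24 -2.59 -0.42]
shift cm now-axes [ 0.59  0.06 -0.3 ] rot deg tool [-0.3  0.2  0.1] shift cm goal-axes [ 0.59  0.06 -0.29]
rbar n 953 x [42.1 68.8] y [-81.3 -75.5 -69.5] z 42.6 slope 1.22 y@mid [ 55.6 -75.5]
rbar n 63 x [72.5 75.7] y [-47.6 -46.  -40.8] z 40.4 slope 73.73 y@mid [ 74.2 -45.4]
rbar n 2346 x [-57.6  37.3] y [-47.6 -45.7 -40. ] z 40.9 slope -0.23 y@mid [-10.9 -45.7]
blk n 2773 x [-59.5   5. ] y [-34.6 -19.7  38.8] z 46.0 slope -53.95 y@mid [-31.6 -12.7]
platen n 12401 x [ 60.3 129.3] y [-101.   -60.6   87.4] z 12.0 slope -89.79 y@mid [102.7 -43.8]
platen n 16061 x [-119.8   28.6] y [-101.   -72.4   20.6] z 12.1 slope -32.29 y@mid [-38.1 -65.9]
side
nptr n 18 x [-67.2 -61.8] y [3.8 5.3 9.5] z 26.1 slope -41.55 y@mid [-63.4   5.6]
lbar n 131 x [-59.1  71.4] y [52.3 59.  63.7] z 40.5 slope 0.18 y@mid [ 5.6 58.8]
blk n 645 x [-61.4  75.3] y [-27.3  15.4  44.4] z 45.3 slope -1.57 y@mid [ 6.  15.4]
platen n 3311 x [-103.    -0.8] y [369.  471.2 575.6] z 11.2 slope 88.29 y@mid [-68.7 480.1]
```

```bash
python3 -m pendant '{"delta_rot":[[0,0,0],[0,0,0],[0,0,0],[0,0,0],[0,0,0],[0,0,0],[0,0,0],[0,0,0]],"xyz":[[0.4,0,-0.3],[1.4,0,-1.2],[2,0,-1.7],[-3.6,0,-4.4],[-3.6,0,-4.4],[-3.6,0,-4.4],[0,0,0],[0,0,0]],"hand":[-1,-1,-1,-1,-1,-1,-1,-1]}'
python3 - <<'E'
from h import *
plan('L',[8,105,195]);plan('R',[8,-105,195]);
s=snapshot("wrist"); np.save("pics/w8.npy",s,allow_pickle=True); measure(s)
E
```

```text
time_s: 15.82
tool_pos: [0.59, -0.1507, 0.3321]
tcp_rot: [-1.93, 1.716, 0.701]
ft_force: [-0.6, 0.4, -1.3]
grip_width: -0.0
finger_force: 0.0
t 15.825 tip [  55.2 -106.9  199.9] tcpW [ 0.59  -0.151  0.332] goal [0.493 0.276 0.328] F [-0.51  0.51 -1.34]
shift cm now-axes [-32.92   4.74  28.37] rot deg tool [-0.3 80.2 -0.2] shift cm goal-axes [-33.59   4.61 -27.6 ]
t 15.825 tip [  55.2 -106.9  199.9] tcpW [ 0.59  -0.151  0.332] goal [ 0.544 -0.154  0.328] F [-0.51  0.51 -1.34]
shift cm now-axes [0.11 4.61 0.47] rot deg tool [-0.4  0.2  0.1] shift cm goal-axes [0.11 4.61 0.5 ]
rbar n 1469 x [-56.5  73.8] y [-51.8 -49.3 -43.8] z 41.6 slope -0.13 y@mid [  9.1 -49.2]
blk n 5552 x [-59.7  76.8] y [-34.3 -12.6  26.1] z 46.2 slope -8.02 y@mid [  6.  -12.9]
platen n 20350 x [-122.3  127.6] y [-101.2  -74.5   18.9] z 12.1 slope -0.44 y@mid [  4.7 -74.5]
```

```bash
python3 -m pendant '{"delta_rot":[[0,0,0],[0,0,0],[0,0,0],[0,0,0],[0,0,0],[0,0,0],[0,0,0],[0,0,0],[0,0,0]],"xyz":[[-4.1,0.6,3.5],[-4.1,0.6,3.5],[-4.1,0.6,3.5],[-4.1,0.6,3.5],[-4.1,0.6,3.5],[-4.1,0.6,3.5],[-4.1,0.6,3.5],[-4.1,0.6,3.8],[0,0,0]],"hand":[-1,-1,-1,-1,-1,-1,-1,-1,-1]}' && python3 -m pendant '{"delta_rot":[[0,10,0],[0,10,0],[0,10,0],[0,10,0],[0,10,0],[0,10,0],[0,10,0],[0,10,0],[0,0,0],[0,0,0]],"xyz":[[0,0,0],[0,0,0],[0,0,0],[0,0,0],[0,0,0],[0,0,0],[0,0,0],[0,0,0],[0,0,0],[0,0,0]],"hand":[-1,-1,-1,-1,-1,-1,-1,-1,-1,-1]}'
python3 - <<'E'
from h import *
plan('L',[6,95,28])
s=snapshot("wrist"); np.save("pics/w9.npy",s,allow_pickle=True); measure(s)
E
```

```text
time_s: 17.0
tool_pos: [0.4907, 0.2781, 0.3254]
tcp_rot: [-1.937, 1.715, 0.706]
ft_force: [0.5, -0.6, -0.5]
grip_width: -0.0001
finger_force: 0.0
time_s: 18.25
tool_pos: [0.4927, 0.2748, 0.3272]
tcp_rot: [1.937, -1.729, 0.704]
ft_force: [0.4, -1.3, 0.1]
grip_width: -0.0004
finger_force: 0.0
t 18.25 tip [  8.  105.  194.1] tcpW [0.493 0.275 0.327] goal [0.492 0.265 0.161] F [ 0.28 -1.39  0.11]
shift cm now-axes [-9.93  0.25 13.42] rot deg tool [-0.1  0.3 -0.3] shift cm goal-axes [-10.01   0.16  13.36]
line n 35 x [-113.8  -87. ] y [-2.6 -1.3 -0.8] z 12.4 slope -0.32 y@mid [-98.8  -1.4]
lbar n 225 x [-44.9  42.6] y [40.6 42.1 42.6] z 42.5 slope -0.32 y@mid [ 0.6 42.1]
lbar n 1203 x [-57.9  73.2] y [51.2 56.1 59.4] z 41.7 slope 0.06 y@mid [ 7.4 56.1]
rbar n 151 x [23.9 43.2] y [-49.5 -45.3 -42.4] z 41.7 slope -2.97 y@mid [ 33.4 -45.3]
rbar n 135 x [-45.8 -27.4] y [-48.8 -45.  -42.1] z 41.7 slope -0.27 y@mid [-36.6 -45. ]
blk n 470 x [23.4 43. ] y [-32.3 -20.1  -7.8] z 46.1 slope -88.21 y@mid [ 33.2 -20.1]
blk n 460 x [-45.2 -26.8] y [-33.2 -19.9  -7.8] z 46.0 slope 82.22 y@mid [-35.9 -20.2]
blk n 2920 x [-44.4  42.3] y [13.4 28.3 42.1] z 46.2 slope -0.16 y@mid [-0.8 28.3]
platen n 8474 x [-124.1  -14.4] y [-97.3  59.7  97.8] z 12.0 slope 73.85 y@mid [-90.7  35.4]
platen n 5473 x [ 27.9 128.7] y [26.2 70.8 98. ] z 11.9 slope -28.26 y@mid [84.5 69. ]
```

```bash
python3 -m pendant '{"delta_rot":[[0,0,0],[0,0,0],[0,0,0],[0,0,0],[0,0,0],[0,0,0],[0,0,0],[0,0,0],[0,0,0],[0,0,0]],"xyz":[[-2.9,0,3.4],[-2.9,0,3.4],[-2.6,0,3.4],[-1.5,0,3.1],[0,0,0],[0.38,0,0.32],[0.38,0,0.32],[0.38,0,0.32],[0.38,0,0.32],[0,0,0]],"hand":[-1,-1,-1,-1,-1,-1,-1,-1,-1,-1]}' && python3 -m pendant '{"delta_rot":[[0,0,0],[0,0,0],[0,0,0],[0,0,0],[0,0,0],[0,0,0],[0,0,0],[0,0,0],[0,0,0]],"xyz":[[0.153,0,0.129],[0.153,0,0.129],[0.153,0,0.129],[0.153,0,0.129],[0.153,0,0.129],[0.153,0,0.129],[0.153,0,0.129],[0.153,0,0.129],[0,0,0]],"hand":[-1,-1,-1,-1,-1,-1,-1,-1,-1]}'
python3 - <<'E'
from h import *
plan('L',[6,60,28])
s=snapshot("wrist"); np.save("pics/w10.npy",s,allow_pickle=True); measure(s)
s=snapshot("side"); print("side");measure(s)
E
```

```text
time_s: 19.55
tool_pos: [0.4967, 0.2461, 0.1622]
tcp_rot: [1.936, -1.727, 0.707]
ft_force: [-0.3, 0.4, -0.6]
grip_width: 0.0002
finger_force: 0.0
time_s: 20.68
tool_pos: [0.4986, 0.2307, 0.162]
tcp_rot: [1.937, -1.727, 0.707]
ft_force: [-0.7, 3.0, 2.2]
grip_width: 0.0001
finger_force: 1.4
t 20.675 tip [ 8.9 60.3 29. ] tcpW [0.499 0.231 0.162] goal [0.496 0.231 0.161] F [-0.36  3.04  2.15]
shift cm now-axes [-0.1   0.23  0.1 ] rot deg tool [-0.2  0.2 -0.3] shift cm goal-axes [-0.11  0.22  0.1 ]
lbar n 1079 x [-58.1  51.7] y [41.6 42.2 42.6] z 41.8 slope -0.14 y@mid [ 1.9 42.1]
lbar n 4851 x [-57.6  51.9] y [46.2 50.5 56.9] z 41.7 slope -0.12 y@mid [-3.  50.5]
lbar n 164 x [14.8 20.8] y [59.4 62.9 65.9] z 43.3 slope 45.43 y@mid [17.7 62.8]
lbar n 176 x [-5.4  0.7] y [59.5 63.  65.9] z 43.0 slope -45.44 y@mid [-2.3 62.8]
rbar n 486 x [-59.  -41.6] y [-49.6 -44.6 -41.9] z 41.7 slope -0.05 y@mid [-50.3 -44.6]
rbar n 608 x [30.6 52.4] y [-49.7 -44.7 -42.1] z 41.6 slope 0.34 y@mid [ 41.6 -44.7]
blk n 157 x [30.1 51.3] y [-33.6 -31.9 -30.1] z 45.8 slope 0.67 y@mid [ 40.1 -31.9]
blk n 104 x [-56.9 -40.1] y [-33.1 -31.5 -30.2] z 45.9 slope -0.41 y@mid [-49.4 -31.5]
blk n 18526 x [-56.3  50.3] y [ 6.3 25.4 42.1] z 46.2 slope -0.23 y@mid [-3.  25.4]
platen n 17688 x [ 26.2 128.9] y [27.3 70.6 97.9] z 12.0 slope 7.5 y@mid [80.9 71.1]
platen n 19581 x [-123.7  -11.1] y [48.4 70.9 98.3] z 12.0 slope -6.88 y@mid [-69.1  71. ]
side
nptr n 18 x [-67.8 -61.9] y [ 4.4  7.  10.5] z 29.0 slope -39.68 y@mid [-64.5   7. ]
lbar n 101 x [-62.4  -5.2] y [39.6 49.1 56.4] z 40.6 slope 1.96 y@mid [-32.5  49. ]
blk n 479 x [-62.3  41. ] y [-28.7  15.8  43.3] z 45.4 slope -0.45 y@mid [-14.   15.5]
platen n 3307 x [-1.034e+02 -1.000e-01] y [368.8 470.8 575.6] z 11.2 slope 88.37 y@mid [-68.6 480.6]
```

```bash
python3 -m pendant '{"delta_rot":[[0,0,0],[0,0,0],[0,0,0],[0,0,0],[0,0,0],[0,0,0]],"xyz":[[0.115,0,0.097],[0.115,0,0.097],[0.115,0,0.097],[0.115,0,0.097],[0,0,0],[0,0,0]],"hand":[-1,-1,-1,-1,-1,-1]}'
python3 - <<'E'
from h import *
plan('L',[6,60,28])
s=snapshot("wrist"); measure(s)
E
```

```text
time_s: 21.52
tool_pos: [0.4994, 0.2247, 0.1619]
tcp_rot: [1.936, -1.727, 0.707]
ft_force: [-0.2, 3.0, 1.0]
grip_width: 0.0003
finger_force: 1.6
t 21.525 tip [ 9.  54.1 29. ] tcpW [0.499 0.225 0.162] goal [0.496 0.231 0.161] F [0.13 2.98 1.02]
shift cm now-axes [-0.57  0.24 -0.3 ] rot deg tool [-0.2  0.2 -0.3] shift cm goal-axes [-0.57  0.23 -0.3 ]
lbar n 1004 x [-58.   51.4] y [36.3 36.9 37.4] z 41.7 slope -0.2 y@mid [-21.1  37. ]
lbar n 4759 x [-57.3  51.6] y [40.  44.3 47.8] z 41.7 slope -0.15 y@mid [-2.9 44.3]
lbar n 81 x [6.3 9.4] y [48.5 51.3 54.1] z 42.6 slope 85.34 y@mid [ 7.9 51.2]
lbar n 164 x [14.9 20.9] y [53.2 56.5 59.7] z 42.9 slope 45.06 y@mid [17.8 56.4]
lbar n 181 x [-5.5  0.8] y [53.4 56.8 59.8] z 42.6 slope -44.19 y@mid [-2.3 56.6]
rbar n 471 x [-58.9 -41.6] y [-54.2 -49.7 -47.2] z 41.7 slope 1.22 y@mid [-50.2 -49.8]
rbar n 590 x [30.6 52.6] y [-54.6 -49.8 -47.3] z 41.6 slope -0.54 y@mid [ 41.5 -49.8]
blk n 700 x [-57.3 -40.2] y [-38.6 -31.9 -26.1] z 46.0 slope -2.64 y@mid [-48.8 -32. ]
blk n 868 x [29.7 51.1] y [-38.3 -31.9 -26. ] z 46.0 slope -0.48 y@mid [ 40.5 -31.9]
blk n 15120 x [-56.3  50.3] y [ 8.5 23.5 36.9] z 46.1 slope -0.04 y@mid [-2.9 23.6]
blk n 308 x [ 1.4 14.2] y [52.2 55.1 57.7] z 47.2 slope -2.53 y@mid [ 7.8 55. ]
platen n 17306 x [ 26.1 129.1] y [ 3.3 67.4 97.6] z 11.9 slope 14.63 y@mid [81.  68.2]
platen n 18979 x [-123.7  -10.8] y [46.4 68.5 98.1] z 12.0 slope -13.99 y@mid [-67.8  68.4]
```

Block edges are at +36.9 and −38.5, which puts its centre within 0.5 mm of the line (−1.2). Retract and check.

```bash
python3 -m pendant '{"delta_rot":[[0,0,0],[0,0,0],[0,0,0],[0,0,0],[0,0,0],[0,0,0],[0,0,0],[0,0,0],[0,0,0],[0,0,0]],"xyz":[[-0.3,0,-0.25],[-0.8,0,-0.7],[-1.5,0,-1.3],[2.2,2,-3.5],[3.2,4,-3.5],[3.2,4,-3.5],[3,2,-1],[3,0,0],[0,0,0],[0,0,0]],"hand":[-1,-1,-1,-1,-1,-1,-1,-1,-1,-1]}'
python3 - <<'E'
from h import *
plan('L',[-95,60,150])
s=snapshot("wrist"); np.save("pics/w11.npy",s,allow_pickle=True); measure(s)
cv2.imwrite("pics/w11.png",s["img"][:,:,::-1])
s=snapshot("side"); print("side");measure(s)
E
```

```text
time_s: 22.82
tool_pos: [0.3793, 0.2072, 0.3431]
tcp_rot: [1.936, -1.726, 0.707]
ft_force: [-0.7, 0.7, -0.6]
grip_width: -0.0001
finger_force: 0.0
t 22.825 tip [-112.4   50.9  210.2] tcpW [0.379 0.207 0.343] goal [0.396 0.219 0.283] F [-0.62  0.75 -0.58]
shift cm now-axes [-4.61 -1.76  4.05] rot deg tool [-0.2  0.2 -0.3] shift cm goal-axes [-4.62 -1.79  4.03]
line n 70 x [-114.  -79.] y [-2.1 -1.3 -0.4] z 12.4 slope -1.14 y@mid [-103.    -1.3]
nptr n 256 x [-65.4 -56.4] y [-33.3   2.3  37. ] z 32.2 slope 89.81 y@mid [-61.8  10.6]
lbar n 146 x [-18.8  61.8] y [35.3 36.6 36.9] z 41.9 slope -0.36 y@mid [33.9 36.5]
lbar n 834 x [-19.5  63. ] y [46.4 50.  53.5] z 41.6 slope -0.14 y@mid [21.7 50. ]
lbar n 70 x [-59.6 -53.2] y [46.6 50.2 53.6] z 41.3 slope 60.28 y@mid [-56.4  50.1]
blk n 660 x [-61.8 -54. ] y [-37.7   0.9  35.8] z 45.8 slope 89.8 y@mid [-57.9   0.3]
blk n 757 x [-21.4  -5.8] y [-37.3 -14.4   6.5] z 46.5 slope -89.01 y@mid [-13.8 -14.8]
blk n 189 x [51.2 61.7] y [-11.5  -2.3   6.2] z 45.9 slope -83.18 y@mid [56.6 -2.4]
blk n 1435 x [-20.9  60.5] y [22.7 29.9 36.4] z 45.8 slope 0.11 y@mid [19.9 29.8]
platen n 3643 x [-124.5  -49.8] y [-100.6  -47.6   -3.9] z 11.9 slope -67.27 y@mid [-89. -50.]
platen n 5553 x [ -8.1 128. ] y [54.  76.  97.8] z 11.9 slope 9.17 y@mid [62.9 75.5]
side
nptr n 21 x [-66.9 -61.4] y [-1.2  0.5  4.3] z 28.5 slope -32.01 y@mid [-64.    1.5]
lbar n 88 x [-61.3  72.7] y [35.7 38.4 41. ] z 41.2 slope 0.29 y@mid [ 1.1 38.4]
lbar n 123 x [-59.3  71.3] y [47.7 52.7 57.4] z 40.5 slope 0.44 y@mid [ 3.3 52.8]
blk n 589 x [-62.7  75. ] y [-32.8  11.9  39.7] z 45.3 slope -0.24 y@mid [ 6.3 11.7]
platen n 3291 x [-102.9   -0.2] y [368.8 470.9 575.1] z 11.2 slope 88.59 y@mid [-68.7 480. ]
```

View pics/w11.png

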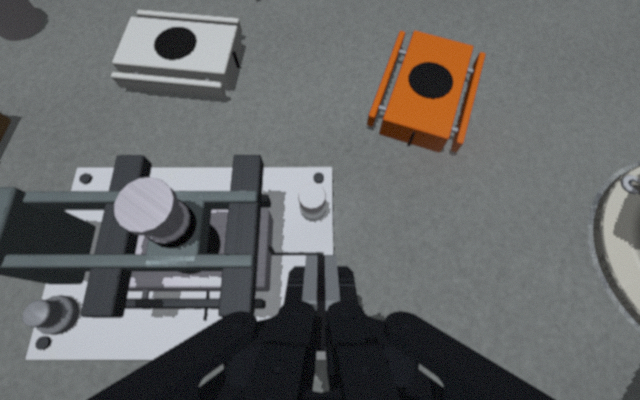

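The wrist view shows the block square with the line at row 254, meeting the near end at about (270,254). The vial (312,200) and spare tip (50,315) are still in place. One enlarged crop to confirm the pointer.

```bash
python3 - <<'E'
from h import *
s=snapshot("wrist"); a=s["img"][225:285,245:325]; cv2.imwrite("pics/w12.png",cv2.resize(a,(800,600),interpolation=cv2.INTER_CUBIC)[:,:,::-1])
E
```

```text
(no output)
```

View pics/w12.png

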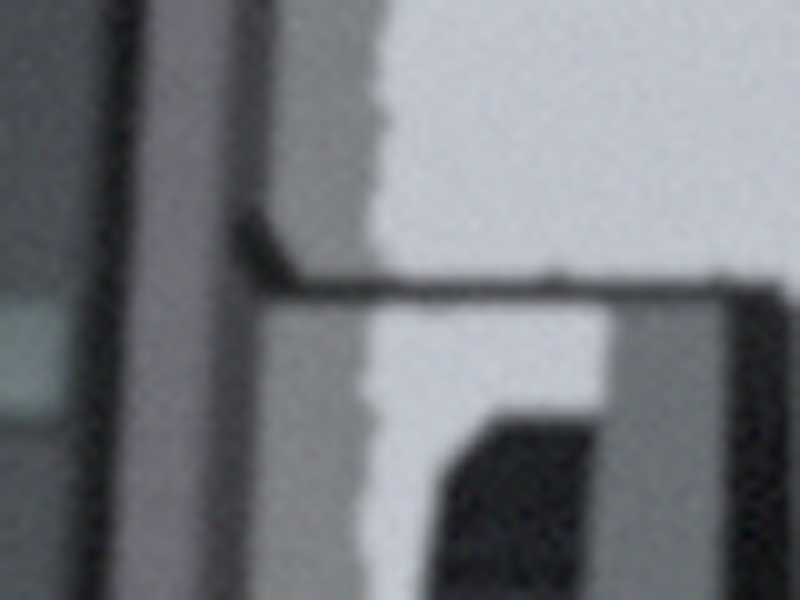

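The crop shows the foot of the near pointer running into the line at (280,285). The yaw is about 0.15°, so the far pointer is also on the line to within about 1 mm. The robot is clear, so I'm handing in.

```bash
python3 -c "
from bench import *
print(sign_off())"
```

```text
the job is handed in; nothing more can be done
None
```

I tapped the block left, right and left again and handed it in at about 23 s; by my measurements both pointers are within about 1 mm of the long line, the far one inferred from the block's edges and 0.15° yaw, and the middle is about 7 mm off the crossing. No verdict came back.

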